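# Spot-check the pack, then hold the load dial at step three

### The job

Take the orange-handled pen thermometer out of its round holder, hold it still, nose down, about 5 cm straight above the white spot on the battery pack for two seconds, and stand it back in its holder. Then turn the spring-return dial of the blue load tester clockwise, past its first two clicks, to the third step (three red dots) and finish while still holding it there, since it springs back when let go. Leave the pack, the buggy and the remote where they are.

Things in the scene. Friction and masses are not known exactly. Their poses are not given: they have to be found in the camera images.
- thermometer: Pen-type infrared thermometer, 80 g, a round rod 132 mm long standing nose down in the holder. Lower 72 mm black, 25 mm across, narrowing to 19 mm at the nose; upper 60 mm an orange handle 26 mm across, rounded over its last 8 mm. Origin: centre of the lens at the tip of the nose (lower end); z runs along the rod towards the handle; it looks along -z. In the holder its origin is 10 mm above the bench.
- holder: Grey round holder fixed to the bench, 76 mm across the foot, 70 mm tall, with an upright round socket 34 mm wide, flared to about 52 mm at its mouth; socket floor 10 mm above the bench. It stands at a different place each time. Origin: centre of the underside.
- test_pack: Red and black shrink-wrapped battery pack lying on the bench by itself on the robot's right (not those on the rover), 0.86 kg, about 209 x 91 mm and up to 70 mm tall over its strap, lying across in front of the robot with its length about along y. Origin: on the underside near its middle; x along its length.
- spot_center (a point): Centre of the round matt white spot, 36 mm across, near one end of the top of the pack lying on the bench, 65 mm above the bench and about 55 mm from the pack's origin.
- tester: Load tester fixed to the bench: blue case with black top plate, 130 x 130 mm, top plate 55 mm above the bench; its place and yaw differ each time. Origin: centre of the underside; x points away from its front (the side with two terminals). Dial axis at x = -10 mm, y = 0. On the top plate round the far side of the dial, marks show the positions: white bar mark = home, one green dot = step 1, two yellow dots = step 2, three red dots = step 3.
- dial (a joint): Angle of the tester's dial: 0 at home, growing clockwise seen from above. Clicks (detents) at 0.40 (step 1), 0.80 (step 2) and 1.20 rad (step 3, the last); a stop lies just beyond, at 1.27. A spring turns it back to home from everywhere when it is let go; turning it takes at most about 0.23 N m.
- dial_grip (a point): Point on the vertical dial axis where to grip the dial: middle of its upright bar grip, 81 mm above the bench. The bar is 56 mm long, 14 mm wide, and stands from 62 to 96 mm above the bench, above a round disc 60 mm across. The point's x axis runs horizontally along the bar towards its white-marked pointer end and turns with the dial; z is up.
- dial_pointer (a point): Top of the white-marked end of the dial's bar, 28 mm from the axis.
- toy_buggy: White and green model buggy with blue wheels, about 119 x 176 x 77 mm, at the back; leave it alone. Origin: centre of the underside.
- remote: Slim black remote control, 42 x 112 x 14 mm, lying on the left; leave it alone. Origin: centre of the underside.

How it is judged:
On the way, in this order (a step that is already met when the one before it is completed fails the run):
1. The thermometer is held still, pointing at the white spot from 2 to 9 cm (the spot within 15 mm of its axis), for 1 s (x of spot_center in the frame of thermometer between -0.015 and 0.015 m and y of spot_center in the frame of thermometer between -0.015 and 0.015 m and z of spot_center in the frame of thermometer between -0.09 and -0.02 m and linear speed of thermometer below 0.02 m/s and contact force between the fingers and thermometer above 0.5 N), for 1 s.
2. The thermometer stands in its holder again, nose down, and is let go (horizontal distance between thermometer and holder below 0.01 m and height (world z) of thermometer below 0.015 m and angle between thermometer's own z axis and vertical below 0.15 rad and contact force between the fingers and thermometer below 0.1 N), for 0.2 s.
3. The dial stands at step 3, held there by the fingers for 0.5 s (value of joint dial above 1.08 rad and contact force between the fingers and dial above 1 N), for 0.5 s.
At the end, for the whole second after the job is handed in: The fingers hold the dial still at step 3 (angle over 1.08 rad, contact force over 1 N) while the released thermometer stands nose down in its holder (within 10 mm of its centre, origin under 15 mm high, tilt under 0.15 rad) (all of step 3 and velocity of joint dial between -0.1 and 0.1 rad/s and horizontal distance between thermometer and holder below 0.01 m and height (world z) of thermometer below 0.015 m and angle between thermometer's own z axis and vertical below 0.15 rad); the arm keeps its last pose, push and grip.
It fails at once if The battery pack is pushed more than 30 mm (distance of test_pack from where it was at the start of the episode above 0.03 m).
It fails at once if The buggy or the remote is moved by more than 30 mm (distance of any of toy_buggy, remote from where it was at the start of the episode above 0.03 m).
It also fails if it takes over 59 s, if anything falls off the work surface, if the arm or the gripper's body presses on something with over 40 N, if the wrist force passes 120 N, or if a joint passes its speed limit or range.

### The arm

A 6-joint arm with a two-finger parallel gripper is mounted at the origin on a cart in front of the work surface, level with it; the furniture and walls round the work are solid. World frame = base frame: x ahead of the robot, y to its left, z up, the work surface at z = 0. Lengths are in m, angles in rad, forces in N, time in s.
With the tool pointing down it reaches from about 0.35 to 0.775 m from the base axis. Payload 5.5 kg.
Tool frame: the origin (TCP) lies between the finger pads; the fingertips stand 17 mm ahead of it and the grasp point (between the pads) lies 2 mm behind it (env.finger_overhang is the distance from the TCP to the fingertips, in m); z points along the fingers, y is the line along which they close (so a half turn about z gives the same grasp; the last joint's range is limited). The gripper opens to 85 mm and grips with 20 to 120 N. Pads are 22 mm wide; open, the fingers measure 114 mm over their backs; the gripper's body (76 mm by 85 mm) begins 54 mm behind the grasp point. The pads swing forward as they close: fully open they stand 13 mm farther back than shut.
Start: joints at [-1.415, 0.313, 0.046, 1.304, 0, 1.431], TCP at [0.168, -0.55, 0.248] pointing down, gripper open.
Joint ranges: [-2.76, 2.76], [-0.86, 1.69], [-1.03, 1.26], [-2.2, 2.34], [-1.47, 1.5], [-3.14, 3.14]. Speed limits (rad/s): [2.57, 2.57, 3.14, 3.14, 3.14, 3.14].

### API

Orientations are given as a unit quaternion [w, x, y, z].
In Python, from workcell import env gives the robot as it stands. The module is installed in compiled form; this text tells all that it offers.
- The arm moves only by the shell command python3 -m pendant 'ROWS' [FORCE]. ROWS is JSON, a list of rows, each a list of 5 numbers: the gripper's target within -1 to 1 (fully open at 1, half-way at 0, shut at -1), then the shift along the tool's x, y, z in m, then the turn about the tool's z in rad. A call has 1 to 8 rows; each row shifts and turns the commanded pose from where the row before left it, along the tool's axes as they then stand; what a row does not reach is not made up. A row lasts 1/8 s, in which the tool goes at most 62.5 mm and 10.7 degrees, less where a joint would pass 70% of its speed; a pose out of reach is approached as far as the arm can. A call with a gripper value outside its range is refused whole. The fingers move at their own pace and stop on an object; FORCE is the grip in N (left out, the last holds). Time passes only in rows, so rows that do not move let the fingers close. It gives the time, the measured TCP pose, the force, the opening and the grip force at its end, in the units of the state.
- env.get_state(): the state, without advancing time (a new reading comes with each control period).
- env.read_camera(name): name is "scene" or "top"; returns the picture (384x512x3 uint8, red, green, blue); there is no depth.
- env.calibration(name): a dict with "K" (3x3 intrinsics, pixels), "distortion" ([k1, k2, p1, p2, k3] as OpenCV has them; the pictures are not rectified), "T" (4x4, takes a point from camera to world coordinates). Camera axes: x right, y down, z forward; pixel columns grow to the right and rows downward; lengths in m; the calibration is good to about 2 mm. A picture is of the moment at which its call begins. calibration takes no time and is no camera call.
- env.hand_in(): hands the job in; it is judged then, once.
Trained networks look in the newest picture that a camera, given by its name, has taken for a name from the list of things; names that differ only in an ending like _2 or _b are one class to them, and where a whole thing is asked for, a point or a joint stands for the part that bears it (a point fixed in the world has none). Each returns a list of dicts, best first, with "score" (0 to 1); they miss things now and then, are a little off and sometimes report something else, mostly with a low value. They report only what shows in the picture. A call takes as long as a camera call.
- env.recognise(camera, label): "centre" ([column, row] in pixels, amid what is visible of it).
The state is a dict: "clock": time; "joint_pos": joint angles; "qvel": joint speeds; "tau": joint torques, N m; "tcp_pos": TCP position; "orientation": TCP orientation; "wrist_force": force on the tool from outside, world axes, zero at the start; "ft_torque": the same for the moment, N m; "finger_gap": finger opening in m; "grip_force": force on a finger pad.
Only numpy, scipy, OpenCV 4.12 (cv2) and the standard library are available. Lean on these libraries where they do the work, as an engineer would, in place of code of your own. Each camera call takes 0.05 s, during which the arm holds its last target. There are 200 camera calls.

## Working session

There is one attempt and no reset: what is moved stays moved. The work goes in short steps, Python scripts to look and compute and a shell command to move; the robot and the scene stay as the last step left them, time stands still between calls to the robot, and variables do not carry over. Pictures are saved under pics/ and viewed, at most 10 in all, crops included, and the job is handed in when it is done.

```bash
mkdir -p pics; cat > h.py <<'E'
import numpy as np, cv2
from workcell import env
def ray(cam,px):
    c=env.calibration(cam);K=np.array(c["K"]);T=np.array(c["T"])
    u=cv2.undistortPoints(np.array([[px]],float),K,np.array(c["distortion"]))[0,0]
    return T[:3,3],T[:3,:3]@np.array([u[0],u[1],1])
def onz(cam,px,z):
    o,d=ray(cam,px);return o+d*(z-o[2])/d[2]
def proj(cam,P):
    c=env.calibration(cam);T=np.linalg.inv(np.array(c["T"]))
    return cv2.projectPoints(np.atleast_2d(P).astype(float),cv2.Rodrigues(T[:3,:3])[0],T[:3,3],np.array(c["K"]),np.array(c["distortion"]))[0][:,0]
E
python3 - <<'E'
from h import *
np.set_printoptions(precision=4,suppress=True)
for c in("scene","top"):
    im=env.read_camera(c);cv2.imwrite(f"pics/{c}0.png",im[:,:,::-1])
    print(c,np.array(env.calibration(c)["T"])[:3,3])
    for n,z in(("thermometer",.08),("holder",.07),("spot_center",.065),("test_pack",.06),("tester",.055),("dial_grip",.09),("dial_pointer",.096)):
        for r in env.recognise(c,n)[:2]:print(n,r["score"],r["centre"],onz(c,r["centre"],z))
s=env.get_state();print(s)
E
```

```text
scene [-0.3802  0.8395  1.0326]
holder 0.56 [260.6, 185.7] [0.6305 0.0754 0.07  ]
spot_center 0.58 [320.0, 165.9] [ 0.6031 -0.1885  0.065 ]
spot_center 0.16 [208.2, 217.2] [0.599 0.314 0.065]
tester 0.93 [206.3, 225.6] [0.5773 0.3352 0.055 ]
dial_grip 0.62 [209.1, 216.4] [0.5754 0.3232 0.09  ]
dial_pointer 0.5 [205.8, 217.1] [0.5726 0.3368 0.096 ]
top [0.4555 0.1254 1.5942]
thermometer 0.48 [269.6, 173.9] [0.6675 0.0287 0.08  ]
holder 0.56 [264.1, 182.3] [0.6344 0.0496 0.07  ]
spot_center 0.76 [332.1, 181.3] [ 0.6455 -0.2265  0.065 ]
test_pack 0.8 [336.0, 181.8] [ 0.6445 -0.2437  0.06  ]
tester 0.93 [200.4, 186.9] [0.6115 0.3057 0.055 ]
dial_grip 0.65 [199.3, 192.4] [0.5861 0.3052 0.09  ]
dial_grip 0.37 [336.2, 182.9] [ 0.6364 -0.2373  0.09  ]
dial_pointer 0.69 [198.7, 190.3] [0.5938 0.3071 0.096 ]
{'clock': 0.8, 'joint_pos': array([-1.4146,  0.3132,  0.0461,  1.3036, -0.    ,  1.4312]), 'qvel': array([-0.0001,  0.0004,  0.0009,  0.0004, -0.0022, -0.0002]), 'tau': array([ -0.0006, -48.0386,  29.8797,  -0.0002,  -0.0002,   0.    ]), 'tcp_pos': array([ 0.1676, -0.5501,  0.2484]), 'orientation': array([ 0.0001,  0.9891,  0.1474, -0.    ]), 'wrist_force': array([0.3666, 0.8984, 0.1848]), 'ft_torque': array([-0.0089,  0.0138, -0.0511]), 'grip_force': 0.0, 'finger_gap': 0.08547831670898932}
```

View pics/top0.png

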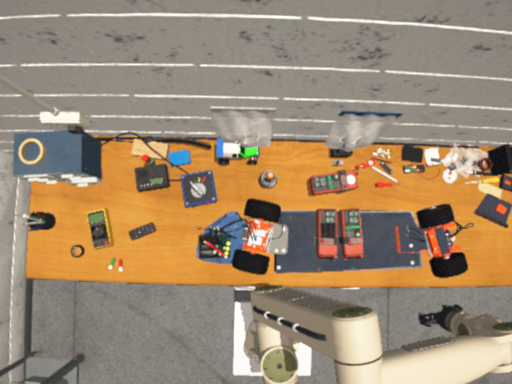

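View pics/scene0.png

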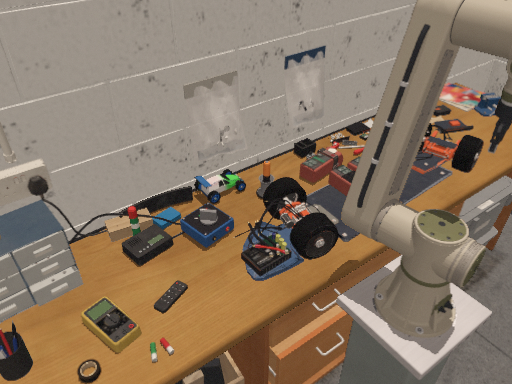

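The top picture shows the thermometer in its holder near (267,178), the lone pack at (334,182) and the tester at (199,188). The rover takes up the front. I'll zoom in on crops of both views.

```bash
python3 - <<'E'
import cv2,numpy as np
t=cv2.imread("pics/top0.png");s=cv2.imread("pics/scene0.png")
f=lambda i,x,y,w,h:cv2.resize(i[y:y+h,x:x+w],(390,290),interpolation=cv2.INTER_CUBIC)
a=np.vstack([np.hstack([f(t,245,160,52,39),f(t,302,162,52,39)]),np.hstack([f(t,174,168,52,39),f(s,175,195,78,58)])])
cv2.imwrite("pics/crops.png",a)
E
```

```text
(no output)
```

View pics/crops.png

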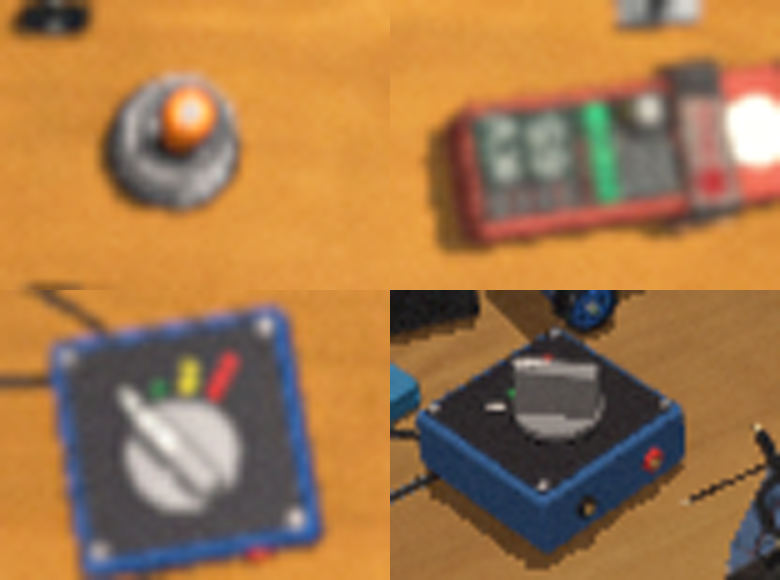

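```bash
python3 - <<'E'
from h import *
np.set_printoptions(precision=4,suppress=True)
im={c:cv2.imread(f"pics/{c}0.png") for c in("scene","top")}
def blob(c,box,f,name,z,pr=True):
    x,y,w,h=box;b=im[c][y:y+h,x:x+w].astype(int);m=f(b[...,2],b[...,1],b[...,0]).astype(np.uint8)
    n,l,s,ce=cv2.connectedComponentsWithStats(m);
    if n<2:print(name,"none");return
    i=1+np.argmax(s[1:,4]);p=ce[i]+[x,y];print(c,name,s[i],p,onz(c,p,z));return (l==i),p
org=lambda r,g,b:(r>190)&(r-b>110)
white=lambda r,g,b:(r>200)&(b>185)
blob("top",(340,165,25,28),white,"spot",.065)
blob("scene",(300,145,50,35),white,"spot",.065)
blob("top",(262,165,16,18),lambda r,g,b:(r>200)&(r-g>70)|(r>225)&(b>150),"thermo~.138",.136)
blob("scene",(255,155,22,40),lambda r,g,b:(r-b>90)&(r-g>45),"thermo handle",.11)
blob("top",(252,165,32,28),lambda r,g,b:(abs(r-b)<45),"holder",.03)
m,_=blob("top",(170,165,52,48),lambda r,g,b:(b>r+25),"tester blue",.05)
x,y=170,165
pts=np.argwhere(m)[:,::-1]+[x,y];r=cv2.minAreaRect(pts.astype(np.float32));bx=cv2.boxPoints(r)
print("rect",r,onz("top",r[0],.055));print(np.array([onz("top",p,.055)[:2] for p in bx]))
m,_=blob("top",(186,178,26,26),lambda r,g,b:(r>125)&(abs(r-g)<30)&(abs(r-b)<40),"dial disc",.065)
pts=np.argwhere(m)[:,::-1]+[186,178];print(cv2.fitEllipse(cv2.convexHull(pts.astype(np.float32)) ) )
# overlay guess reprojection
E
```

```text
top spot [ 7 10  8  9 61] [350.459  178.9836] [ 0.6568 -0.3022  0.065 ]
scene spot [29  4  7  4 20] [332.25 150.15] [ 0.6568 -0.3048  0.065 ]
top thermo~.138 [ 0  0 16 11 85] [270.5529 167.6235] [0.6841 0.029  0.136 ]
scene thermo handle [  0   3  22  37 351] [265.1738 170.4957] [0.6515 0.0397 0.11  ]
top holder [  7   6  18  17 171] [266.8187 180.2281] [0.6479 0.0365 0.03  ]
top tester blue [ 15   6  32  36 149] [205.302  194.4295] [0.5819 0.2854 0.05  ]
rect ((198.229736328125, 188.3783721923828), (31.071407318115234, 31.564605712890625), 80.53767395019531) [0.6054 0.3142 0.055 ]
[[0.6555 0.3896]
 [0.6795 0.264 ]
 [0.5556 0.2395]
 [0.5318 0.3642]]
top dial disc [  4   3  16  17 194] [197.6134 189.1186] [0.6013 0.3154 0.065 ]
((196.99095153808594, 188.55528259277344), (14.85851764678955, 19.101181030273438), 138.1210174560547)
```

```bash
cat > ov.py <<'E'
from h import *
def crop(c,im,x,y,w,h,polys,S):
    o=cv2.resize(im[y:y+h,x:x+w],None,fx=S,fy=S,interpolation=cv2.INTER_CUBIC)
    for P,col in polys:
        q=(proj(c,P)-[x,y]+.5)*S
        cv2.polylines(o,[np.round(q*8).astype(np.int32)],False,col,1,cv2.LINE_AA,3)
    return o
def circ(x,y,z,r):
    a=np.linspace(0,2*np.pi,40);return np.c_[x+r*np.cos(a),y+r*np.sin(a),0*a+z]
def rect(x,y,z,yaw,L,W):
    p=np.array([[1,1],[-1,1],[-1,-1],[1,-1],[1,1]])*[L/2,W/2];R=np.array([[np.cos(yaw),-np.sin(yaw)],[np.sin(yaw),np.cos(yaw)]])
    return np.c_[p@R.T+[x,y],np.full(5,z)]
E
cat > go.py <<'E'
from ov import *
G=(0,255,0);C=(255,255,0);M=(255,0,255)
t=cv2.imread("pics/top0.png");s=cv2.imread("pics/scene0.png")
hx,hy=.648,.037; sx,sy=.657,-.303; tx,ty,yaw=.603,.313,.2; hb=yaw+.6
dx,dy=tx-.01*np.cos(yaw),ty-.01*np.sin(yaw)
th=[(circ(hx,hy,0,.038),G),(circ(hx,hy,.07,.026),C),(circ(hx,hy,.134,.013),M),(circ(hx,hy,.082,.013),M)]
te=[(rect(tx,ty,.055,yaw,.13,.13),G),(circ(dx,dy,.062,.03),C),(rect(dx,dy,.096,hb,.056,.014),M)]
sp=[(circ(sx,sy,.065,.018),G)]
f=lambda i:cv2.resize(i,(390,290))
a=np.vstack([np.hstack([f(crop("top",t,250,160,39,29,th,10)),f(crop("scene",s,244,150,39,52,th,10)[:,:])]),np.hstack([f(crop("top",t,174,168,52,39,te,10)),f(crop("scene",s,175,195,78,58,te,8))])])
b=np.hstack([f(crop("top",t,330,165,39,29,sp,10)),f(crop("scene",s,310,135,39,29,sp,10))])
cv2.imwrite("pics/ov1.png",cv2.resize(np.vstack([a,b]),(690,600)))
print(dx,dy,hb)
E
python3 go.py
```

```text
0.5931993342215875 0.3110133066920494 0.8
```

View pics/ov1.png

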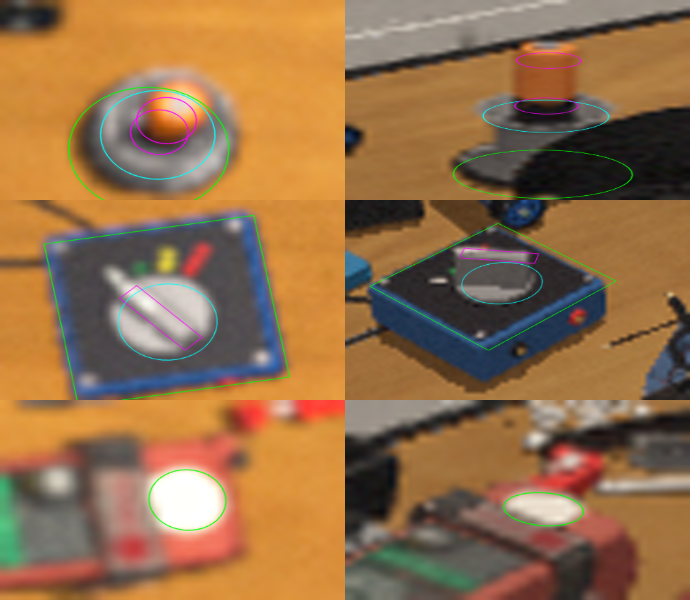

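```bash
sed -i 's/hx,hy=.648,.037/hx,hy=.658,.0325/;s/tx,ty,yaw=.603,.313,.2/tx,ty,yaw=.606,.315,.19/;s/ov1/ov2/' go.py; python3 go.py
```

```text
0.5961799576488273 0.313111411050235 0.79
```

View pics/ov2.png

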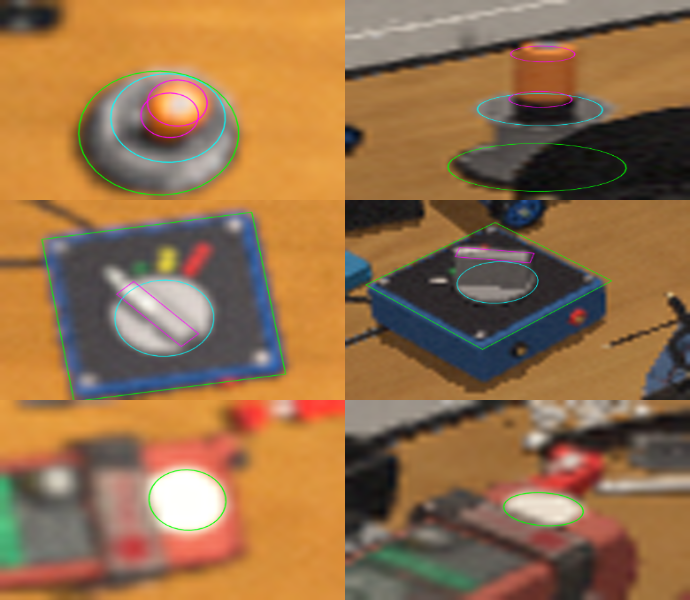

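```bash
python3 -m pendant '[[1,0,0,0,-0.18],[1,0,0,0,-0.18],[1,0,0,0,-0.18],[1,0,0,0,-0.18],[1,0,0,0,-0.18],[1,0,0,0,-0.18],[1,0,0,0,-0.18],[1,0,0,0,-0.015]]' 40; python3 -c "
from h import *;print(env.get_state()['orientation'],env.get_state()['joint_pos'])"
```

```text
clock: 1.8
tcp_pos: [0.1676, -0.55, 0.2483]
orientation: [0.0, 0.708, 0.707, -0.0]
wrist_force: [0.2, 0.2, -0.0]
finger_gap: 0.0856
grip_force: 0.0
[ 3.58950768e-05  7.07511726e-01  7.06701603e-01 -2.35406637e-05] [-1.41459795e+00  3.13165886e-01  4.60662584e-02  1.30361095e+00
  4.13404685e-06  1.57344063e-01]
```

```bash
python3 -m pendant '[[1,0.044,0.037,0,0],[1,0.044,0.037,0,0],[1,0.044,0.037,0,0],[1,0.044,0.037,0,0],[1,0.044,0.037,0,0],[1,0.044,0.037,0,0],[1,0.044,0.037,0,0],[1,0.044,0.037,0,0]]'; python3 -m pendant '[[1,0.044,0.037,0,0],[1,0.044,0.037,0,0],[1,0.044,0.037,0,0],[1,0.044,0.037,0,0],[1,0.044,0.037,0,0],[1,0.009,0.008,0,0],[1,0,0,0,0]]'
```

```text
clock: 2.8
tcp_pos: [0.4647, -0.1966, 0.2486]
orientation: [0.001, 0.708, 0.706, 0.0]
wrist_force: [0.3, -0.6, 0.4]
finger_gap: 0.0857
grip_force: 0.0
clock: 3.68
tcp_pos: [0.6566, 0.0314, 0.2476]
orientation: [-0.0, 0.707, 0.707, -0.001]
wrist_force: [0.3, -0.1, -0.2]
finger_gap: 0.0853
grip_force: 0.0
```

```bash
python3 -m pendant '[[1,0,0,0.04,0],[1,0,0,0.04,0],[1,0,0,0.035,0],[1,0,0,0.02,0],[1,0,0,0,0]]'; python3 - <<'E'
from h import *
im=env.read_camera("top");s=env.read_camera("scene")
f=lambda i,x,y,w,h:cv2.resize(i[y:y+h,x:x+w,::-1],(390,290),interpolation=cv2.INTER_CUBIC)
cv2.imwrite("pics/g.png",np.hstack([f(im,235,150,65,48),f(s,230,130,65,48)]))
E
```

```text
clock: 4.3
tcp_pos: [0.6543, 0.0292, 0.1118]
orientation: [-0.001, 0.708, 0.706, -0.002]
wrist_force: [-0.4, 0.4, -0.4]
finger_gap: 0.0852
grip_force: 0.0
```

View pics/g.png

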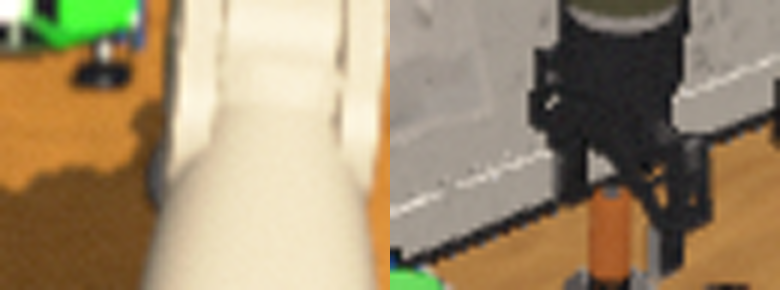

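The scene crop shows the orange handle standing between the open fingers. Next I'll close them.

```bash
python3 -m pendant '[[1,0,0,0,0],[0.3,0,0,0,0],[-0.1,0,0,0,0],[-0.4,0,0,0,0],[-0.8,0,0,0,0],[-1,0,0,0,0],[-1,0,0,0,0]]' 40
```

```text
clock: 5.28
tcp_pos: [0.6569, 0.031, 0.1134]
orientation: [0.0, 0.707, 0.707, 0.0]
wrist_force: [1.0, 0.8, 1.0]
finger_gap: 0.0249
grip_force: 39.4
```

```bash
python3 -m pendant '[[-1,0,0,-0.01,0],[-1,0,0,-0.03,0],[-1,0,0,-0.035,0],[-1,0,0,-0.035,0],[-1,-0.02,0,0,0],[-1,-0.04,0,0,0],[-1,-0.045,0,0,0],[-1,-0.045,0,0,0]]';python3 -m pendant '[[-1,-0.045,0,0,0],[-1,-0.045,0,0,0],[-1,-0.04,0,0,0],[-1,-0.03,0,0,0],[-1,-0.02,0,0,0],[-1,-0.0045,0,-0.003,0],[-1,0,0,0,0],[-1,0,0,0,0]]'; python3 - <<'E'
from h import *
im=env.read_camera("top");s=env.read_camera("scene")
f=lambda i,x,y,w,h:cv2.resize(i[y:y+h,x:x+w,::-1],(390,290),interpolation=cv2.INTER_CUBIC)
cv2.imwrite("pics/a.png",np.hstack([f(im,310,150,65,48),f(s,300,115,65,48)]))
E
```

```text
clock: 6.28
tcp_pos: [0.6556, -0.1209, 0.2218]
orientation: [-0.001, 0.707, 0.707, -0.001]
wrist_force: [1.0, 0.0, -0.2]
finger_gap: 0.0251
grip_force: 39.3
clock: 7.28
tcp_pos: [0.6569, -0.3023, 0.2265]
orientation: [-0.0, 0.707, 0.708, 0.0]
wrist_force: [-0.0, -0.4, -1.1]
finger_gap: 0.0249
grip_force: 39.3
```

View pics/a.png

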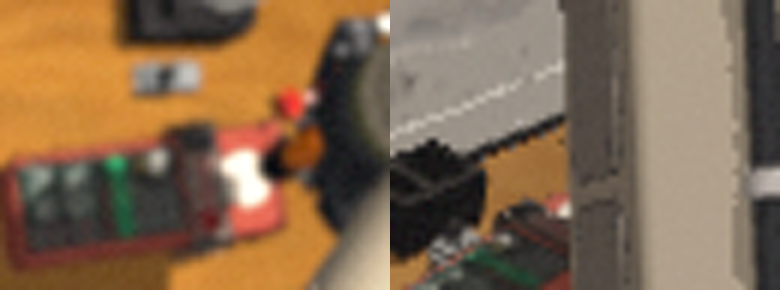

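The top crop shows the pen's handle at about pixel (360,175) and its nose near (357,177), just beside the spot as parallax would have it. I'll check that against the projection.

```bash
python3 -c "
from h import *
print(proj('top',[[.657,-.3023,.124],[.657,-.3023,.196],[.657,-.3023,.21],[.657,-.3023,.256],[.657,-.303,.065]]))"; python3 -m pendant '[[-1,-0.001,0,0.005,0],[-1,0,0,0,0],[-1,0,0,0,0],[-1,0,0,0,0],[-1,0,0,0,0],[-1,0,0,0,0],[-1,0,0,0,0],[-1,0,0,0,0]]';python3 -m pendant '[[-1,0,0,0,0],[-1,0,0,0,0],[-1,0,0,0,0],[-1,0,0,0,0],[-1,0,0,0,0],[-1,0,0,0,0],[-1,0,0,0,0],[-1,0,0,0,0]]';python3 -m pendant '[[-1,0,0,0,0],[-1,0,0,0,0],[-1,0,0,0,0],[-1,0,0,0,0]]'
```

```text
[[354.59999054 177.07877608]
 [360.08258785 174.59552664]
 [361.21169039 174.08387904]
 [365.07946245 172.33059072]
 [350.6446953  178.94974025]]
clock: 8.38
tcp_pos: [0.6566, -0.3046, 0.2213]
orientation: [0.0, 0.707, 0.707, -0.0]
wrist_force: [0.2, -0.1, -0.3]
finger_gap: 0.0247
grip_force: 39.3
clock: 9.38
tcp_pos: [0.6566, -0.3046, 0.2213]
orientation: [0.0, 0.707, 0.707, -0.0]
wrist_force: [-0.6, -0.6, -0.8]
finger_gap: 0.0249
grip_force: 39.3
clock: 9.88
tcp_pos: [0.6566, -0.3046, 0.2213]
orientation: [0.0, 0.707, 0.707, -0.0]
wrist_force: [1.2, 0.6, -0.5]
finger_gap: 0.0249
grip_force: 39.3
```

```bash
python3 -m pendant '[[-1,0.02,0,0,0],[-1,0.04,0,0,0],[-1,0.045,0,0,0],[-1,0.045,0,0,0],[-1,0.045,0,0,0],[-1,0.045,0,0,0],[-1,0.04,0,0,0],[-1,0.03,0,0,0]]';python3 -m pendant '[[-1,0.02,0,0,0],[-1,0.0055,0,0,0],[-1,0,0,0,0],[-1,0,0,0,0]]'; python3 -m pendant '[[-1,0,0,0.02,0],[-1,0,0,0.02,0],[-1,0,0,0.01,0],[-1,0,0,0.01,0],[-1,0,0,0.01,0],[-1,0,0,0.01,0],[-1,0,0,0,0]]'
```

```text
clock: 10.88
tcp_pos: [0.6558, 0.0088, 0.2216]
orientation: [-0.0, 0.706, 0.708, 0.0]
wrist_force: [0.6, -0.2, 0.2]
finger_gap: 0.0248
grip_force: 39.3
clock: 11.38
tcp_pos: [0.6567, 0.0298, 0.2212]
orientation: [0.0, 0.708, 0.707, -0.0]
wrist_force: [0.2, -0.6, -0.7]
finger_gap: 0.0246
grip_force: 39.3
clock: 12.25
tcp_pos: [0.656, 0.031, 0.1403]
orientation: [-0.001, 0.707, 0.707, -0.001]
wrist_force: [-0.2, 0.1, -0.9]
finger_gap: 0.025
grip_force: 39.3
```

```bash
python3 -m pendant '[[-1,0,0,0.01,0],[-1,0,0,0.01,0],[-1,0,0,0.006,0],[-1,0,0,0,0],[-1,0,0,0,0]]'
```

```text
clock: 12.88
tcp_pos: [0.6568, 0.0309, 0.1155]
orientation: [0.0, 0.707, 0.707, 0.0]
wrist_force: [-0.3, -0.0, -0.3]
finger_gap: 0.0253
grip_force: 39.4
```

```bash
python3 -m pendant '[[-1,0,0,0.002,0],[-1,0,0,0,0],[-0.3,0,0,0,0],[0,0,0,0,0],[0.4,0,0,0,0],[1,0,0,0,0],[1,0,0,0,0],[1,0,0,0,0]]' 20; python3 -m pendant '[[1,0,0,0,0],[1,0,0,-0.02,0],[1,0,0,-0.03,0],[1,0,0,-0.04,0],[1,0,0,-0.04,0],[1,0,0,0,0]]'
```

```text
clock: 13.88
tcp_pos: [0.6566, 0.0309, 0.1133]
orientation: [0.0, 0.707, 0.707, -0.0]
wrist_force: [-0.4, -1.0, -0.7]
finger_gap: 0.0851
grip_force: 0.0
clock: 14.62
tcp_pos: [0.6585, 0.0308, 0.2477]
orientation: [0.003, 0.707, 0.707, 0.002]
wrist_force: [-0.2, 0.2, -0.2]
finger_gap: 0.0853
grip_force: 0.0
```

```bash
python3 -m pendant '[[1,0.047,-0.01,0,0],[1,0.047,-0.01,0,0],[1,0.047,-0.01,0,0],[1,0.047,-0.01,0,0],[1,0.047,-0.01,0,0],[1,0.047,-0.011,0,0],[1,0,0,0,-0.18],[1,0,0,0,-0.18]]';python3 -m pendant '[[1,0,0,0,-0.18],[1,0,0,0,-0.18],[1,0,0,0,-0.18],[1,0,0,0,-0.18],[1,0,0,0,-0.18],[1,0,0,0,-0.18],[1,0,0,0,-0.18],[1,0,0,0,-0.18]]';python3 -m pendant '[[1,0,0,0,-0.18],[1,0,0,0,-0.18],[1,0,0,0,-0.18],[1,0,0,0,-0.02],[1,0,0,0,0]]'; python3 - <<'E'
from h import *
print(env.get_state()['joint_pos'])
im=env.read_camera("top");s=env.read_camera("scene")
f=lambda i,x,y,w,h:cv2.resize(i[y:y+h,x:x+w,::-1],(390,290),interpolation=cv2.INTER_CUBIC)
cv2.imwrite("pics/p.png",np.vstack([np.hstack([f(im,235,150,65,48),f(s,230,145,65,48)]),np.hstack([f(im,165,160,65,48),f(s,175,175,104,78)])]))
E
```

```text
clock: 15.62
tcp_pos: [0.5947, 0.3139, 0.2417]
orientation: [-0.001, 0.566, 0.824, -0.001]
wrist_force: [0.4, -0.8, 0.1]
finger_gap: 0.0854
grip_force: 0.0
clock: 16.62
tcp_pos: [0.5952, 0.3127, 0.2418]
orientation: [-0.001, -0.117, 0.993, -0.0]
wrist_force: [0.3, -0.6, -1.5]
finger_gap: 0.0858
grip_force: 0.0
clock: 17.25
tcp_pos: [0.5954, 0.3128, 0.2426]
orientation: [-0.001, -0.383, 0.924, -0.0]
wrist_force: [-0.6, -0.3, -0.5]
finger_gap: 0.0854
grip_force: 0.0
[ 3.64592231e-01  5.15002436e-01  3.36058662e-01  1.39285217e+00
 -1.07993695e-04 -4.21985431e-01]
```

View pics/p.png

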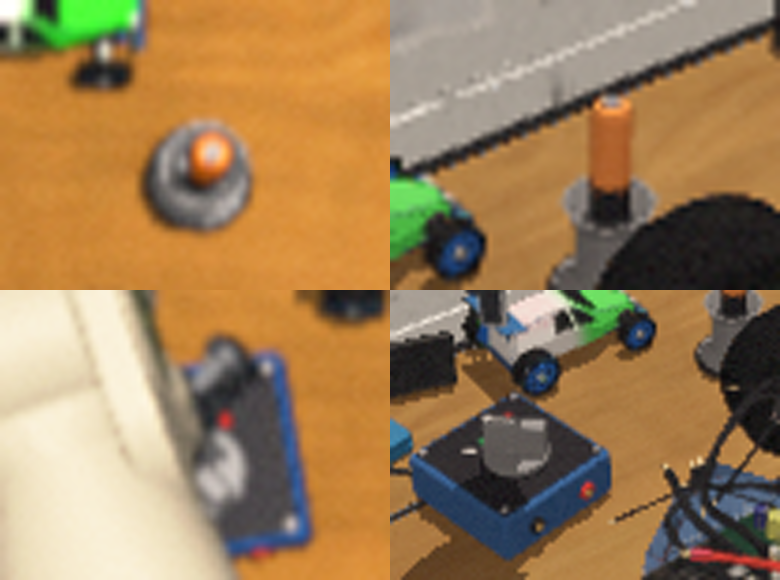

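The top-row crops show the pen upright in its holder. The bottom row shows the dial still at home under the gripper. Next I'll descend on the dial.

```bash
python3 -m pendant '[[1,0.0005,-0.0005,0.03,0],[1,0,0,0.04,0],[1,0,0,0.04,0],[1,0,0,0.03,0],[1,0,0,0.018,0],[1,0,0,0,0],[1,0,0,0,0]]' 60; python3 -m pendant '[[0.4,0,0,0,0],[0,0,0,0,0],[-0.4,0,0,0,0],[-0.7,0,0,0,0],[-0.9,0,0,0,0],[-1,0,0,0,0],[-1,0,0,0,0]]' 60
```

```text
clock: 18.23
tcp_pos: [0.5966, 0.3126, 0.0867]
orientation: [0.001, -0.384, 0.923, -0.0]
wrist_force: [0.3, -0.5, 0.3]
finger_gap: 0.0852
grip_force: 0.0
clock: 19.1
tcp_pos: [0.5969, 0.3111, 0.0858]
orientation: [0.001, -0.384, 0.923, -0.001]
wrist_force: [3.0, -3.9, 1.4]
finger_gap: 0.0128
grip_force: 59.3
```

```bash
python3 -m pendant '[[-1,0,-0.0015,0,0],[-1,0,0,0,0.15],[-1,0,0,0,0.15],[-1,0,0,0,0.15],[-1,0,0,0,0.15],[-1,0,0,0,0.15],[-1,0,0,0,0.15],[-1,0,0,0,0]]' 80
```

```text
clock: 20.1
tcp_pos: [0.5954, 0.3155, 0.0859]
orientation: [-0.001, 0.054, 0.999, 0.004]
wrist_force: [-2.7, 10.2, 3.2]
finger_gap: 0.0126
grip_force: 81.7
```

```bash
python3 -m pendant '[[-1,0,0.003,0,0.1],[-1,0,0,0,0.1],[-1,0,0,0,0.1],[-1,0,0,0,0.03],[-1,0,0,0,0],[-1,0,0,0,0]]' 80; python3 - <<'E'
from h import *
st=env.get_state();o=st["orientation"];print(2*np.arctan2(o[2],o[1]),st["ft_torque"],st["joint_pos"])
s=env.read_camera("scene");t=env.read_camera("top")
f=lambda i,x,y,w,h:cv2.resize(i[y:y+h,x:x+w,::-1],(390,290),interpolation=cv2.INTER_CUBIC)
cv2.imwrite("pics/d.png",np.hstack([f(t,165,160,65,48),f(s,175,175,78,58)]))
E
```

```text
clock: 20.85
tcp_pos: [0.596, 0.3174, 0.0859]
orientation: [-0.001, 0.217, 0.976, 0.003]
wrist_force: [-2.7, 8.3, 2.6]
finger_gap: 0.0127
grip_force: 81.8
2.703952591382762 [1.44738083 0.50952773 0.16250386] [0.36825341 0.5864102  0.06565757 1.04895048 0.00569011 0.80589659]
```

View pics/d.png

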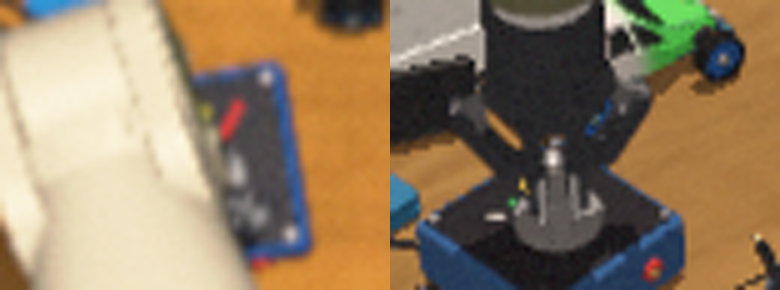

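The scene crop shows the bar held in the fingers, turned past the green and yellow dots. The tool has turned 1.22 rad. I'll hold for a second, check, then hand in.

```bash
python3 -m pendant '[[-1,0,0,0,0.01],[-1,0,0,0,0],[-1,0,0,0,0],[-1,0,0,0,0],[-1,0,0,0,0],[-1,0,0,0,0],[-1,0,0,0,0],[-1,0,0,0,0]]' 80 && python3 -c "
from workcell import env
import numpy as np
o=env.get_state()['orientation'];print(3.928-2*np.arctan2(o[2],o[1]))
print(env.hand_in())"
```

```text
clock: 21.95
tcp_pos: [0.596, 0.3175, 0.0859]
orientation: [-0.001, 0.222, 0.975, 0.003]
wrist_force: [-3.0, 7.2, 4.3]
finger_gap: 0.0129
grip_force: 81.8
1.2340679929965392
the job is handed in; nothing more can be done
None
```

The job is handed in at about 22 s; no verdict came back. The pen was held about 5 cm above the spot for over two seconds and put back upright in its holder, and the gripper, turned 1.23 rad clockwise, is still holding the dial at step 3.

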